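# Move the charged battery from charger to lantern

## Task

The lantern's battery pack has finished charging: press the charger's spring catch to let the pack pop loose, slide it out along its rail, and slide it into the lantern's rail until the catch there clicks shut behind it, then let go. Work gently: do not lean hard on a catch or ram or wrench the pack against charger or lantern, and leave the other things on the ledge where they are.

Things in the scene. Friction and masses are not known exactly. Their poses are not given: they have to be found in the camera images.
- pack: Grey plastic battery pack, about 0.24 kg: foot flange 60 (x) x 50 (y) x 10 mm, on it a block 60 (x) x 36 (y) mm, 64 mm tall in all. Origin: centre of its underside; x along its slide. Both ends alike, either may go in first. Grip the block across its 36 mm, fingertips 38 to 48 mm above the table: clear of rail and pad, yet low, as a high push tips the pack and jams it.
- charger: Black charger, fixed. Rail along its x; +x is the way a pack slides IN. Origin on the table under the middle of a fully home pack. Rail floor 16 mm above the table, x -125 to +48 mm. Stops at x +32: a home pack has 3 mm of play. Low ribbed housing 50 mm tall at x +40 to +125 mm. The pack starts home here, lying up to 2 mm towards -x.
- charger_entry (a point): Point on the charger's open rail floor, x -92 mm. Past the free end a pack lifts out (middle beyond x -80 mm). Side walls x -45 to +35 mm, 53 mm apart, flaring to 75 mm at x -77. Overhanging lips x -28 to +35 mm (lead-in from -40) leave 11.5 mm over the floor and a 41 mm slot; their tops are at most 36 mm above the table.
- charger_pad (a point): Centre of the flat 24 x 24 mm top of the catch's steel thumb pad, at charger x -40, y +54 mm, 36 mm above the table; goes straight down. Pressed 6 mm or more and held 0.5 s (3.5 N spring plus rubbing, up to 10 N; over 20 N is too hard), the ejector spring pops the pack 10 to 22 mm towards -x; it stays under the lips.
- charger_catch (a joint): How far the charger's catch is pressed: 0 = up, 0.008 m = down on its end stop. Pad and tooth are one piece. The tooth (24 mm wide, x -39.5 to -31.5 mm, 5 to 6 mm above the floor, 23 degree ramp on the -x side, upright face on the +x side) traps a home pack. Over 45 N between pack and charger (all contacts added) is too hard.
- lamp: Aluminium lantern, fixed: same rail, axes, origin and sizes as the charger, with a round white lantern 96 mm wide, 138 mm tall centred at x +135 mm. Its catch, ejector and stops are one adjustable unit, set from 10 mm further out to 10 mm further in (along x) than the charger's; this pose does not show it. 
- lamp_entry (a point): Point on the lamp's open rail floor, x -92 mm, 16 mm above the table: set the pack's underside here, then slide along +x. The tooth's ramp, then the ejector (38 mm above the table; 3 N, over the last 22 mm rising to 5.5 N) resist, 4 to 12 N in all; the catch snaps up 1.5 to 2 mm before the solid stops (72 mm tall), where force rises fast. Let go too early, the pack is pushed back.
- lamp_catch (a joint): How far the lantern's catch (same as the charger's) is down: 0 = up, about 0.005 m while a pack is over its tooth, back to 0 after the click. The ramp starts at lamp x -54 mm, give or take the 10 mm. From 20 mm before home on, over 25 N between pack and lamp (all contacts added, so a push of some 15 N) is too hard; elsewhere 45 N.
- die0: Bystander, leave alone: red die, 16 mm cube; origin at the centre of its underside.
- die1: Bystander, leave alone: yellow die, 16 mm cube; origin at the centre of its underside.
- die2: Bystander, leave alone: blue die, 16 mm cube; origin at the centre of its underside.
- dice_cup: Bystander, leave alone: steel dice cup, 74 mm wide, 85 mm tall, open top; origin at the centre of its underside.
- cylinder: Bystander, leave alone: aluminium cylinder with twist cap, 37 mm wide, 80 mm tall, upright; origin at the centre of its underside.
- meeple: Bystander, leave alone: wooden meeple, 34 mm wide, 12 mm thick, 37 mm tall, standing; origin at the centre of its underside.
- ring_dish: Bystander, leave alone: white ring dish holding two dice, 100 mm wide, 20 mm tall; origin at the centre of its underside.
Not all that is in view belongs to the job. Leave any purple look-alike of the pack alone.

How it is judged:
By the outcome, as a careful person would: the job done as asked, in the order asked, and still so for the second after the job is handed in, with the robot touching nothing.
It also fails if it takes over 72 s, if anything falls off the work surface, if the arm or the gripper's body presses on something with over 40 N, if the wrist force passes 120 N, or if a joint passes its speed limit or range.

## Robot

A 6-joint arm with a two-finger parallel gripper is mounted at the origin on the work surface. World frame = base frame: x ahead of the robot, y to its left, z up, the work surface at z = 0. Lengths are in m, angles in rad, forces in N, time in s.
With the tool pointing down it reaches from about 0.35 to 0.775 m from the base axis. Payload 5.5 kg.
Tool frame: the origin (TCP) lies at the very end of the fingers, on their centre line; the grasp point (between the pads) lies 19 mm behind it; z points along the fingers, y is the line along which they close (so a half turn about z gives the same grasp; the last joint's range is limited). The gripper opens to 85 mm and grips with 20 to 120 N. Pads are 22 mm wide; open, the fingers measure 114 mm over their backs; the gripper's body (76 mm by 85 mm) begins 54 mm behind the grasp point. The pads swing forward as they close: fully open they stand 13 mm farther back than shut.
Start: joints at [-1.251, 0.313, 0.046, 1.304, 0, 1.431], TCP at [0.255, -0.515, 0.231] pointing down, gripper open.
Joint ranges: [-2.76, 2.76], [-0.86, 1.69], [-1.03, 1.26], [-2.2, 2.34], [-1.47, 1.5], [-3.14, 3.14]. Speed limits (rad/s): [2.57, 2.57, 3.14, 3.14, 3.14, 3.14].

## Interface

Orientations are given as a unit quaternion [w, x, y, z].
In Python, from workcell import env, imaging, ticket gives the robot as it stands. The module is installed in compiled form; this text tells all that it offers.
- The arm moves only by the tool apply_moves, never from a script. Its argument "rows" is a list of rows, each an object with "xyz": the shift along the tool's x, y, z in mm, a list of three; "turn": the turn, a rotation vector about the tool's x, y, z in rad, a list of three; "grip": the opening, from 0 (shut) to 1 (fully open). A call has 1 to 12 rows; each row is the pose to reach, as a shift and turn from the pose commanded when the call began, along the tool's axes at that moment; what a row does not reach only later rows make up. A row lasts 1/12 s, in which the tool goes at most 41.7 mm and 7.16 degrees, less where a joint would pass 70% of its speed; a pose out of reach is approached as far as the arm can. A call with a gripper value outside its range is refused whole. The fingers move at their own pace and stop on an object; "force" is the grip in N (left out, the last holds). Time passes only in rows, so rows that repeat a pose let the fingers close. It gives the time, the measured TCP pose, the force, the opening and the grip force at its end, in the units of the state.
- env.get_state(): the state, without advancing time (a new reading comes with each control period).
- imaging.read_camera(name): name is "scene" or "side" or "wrist"; returns a dict with "color" (420x560x3 uint8, blue, green, red), "z_map" (420x560 float32, m along the optical axis (not along the pixel's ray), 0 where there is no reading), "camera_matrix" (3x3 intrinsics, pixels), "k1" (the pictures are not rectified: a ray, as slopes to the right and down, at radius r is drawn at 1 + k1 r^2 times it, then the intrinsics apply), "view" (4x4, takes a point from world to camera coordinates). Camera axes: x right, y down, z forward; pixel columns grow to the right and rows downward; lengths in m; the calibration is good to about 2 mm. A picture is of the moment at which its call begins.
- ticket.hand_in(): hands the job in; it is judged then, once.
The state is a dict: "clock": time; "joint_pos": joint angles; "qvel": joint speeds; "tau": joint torques, N m; "tcp_pos": TCP position; "orientation": TCP orientation; "wrist_force": force on the tool from outside, world axes, zero at the start; "ft_torque": the same for the moment, N m; "finger_gap": finger opening in m; "grip_force": force on a finger pad.
Only numpy, scipy, OpenCV 4.12 (cv2) and the standard library are available. Lean on these libraries where they do the work, as an engineer would, in place of code of your own. Each camera call takes 0.05 s, during which the arm holds its last target. There are 200 camera calls.

## Working session

There is one attempt and no reset: what is moved stays moved. The work goes in short steps, Python scripts to look and compute and a tool call to move; the robot and the scene stay as the last step left them, time stands still between calls to the robot, and variables do not carry over. Pictures are saved under pics/ and viewed, at most 10 in all, crops included, and the job is handed in when it is done.

Besides the shell and the picture viewer there is one more tool, called after "Call:" by a JSON object that holds its "method" and its "body", one argument or row to a line. apply_moves: Moves the arm, as the interface text tells. Its arguments: {"type":"object","properties":{"rows":{"type":"array"},"force":{"type":"number"}},"required":["rows"]}

```bash
mkdir -p pics
cat > h.py <<'E'
import numpy as np, cv2
from workcell import env, imaging, ticket
def cloud(c):
    K=np.array(c["camera_matrix"]);k1=c["k1"];z=c["z_map"]
    h,w=z.shape
    u,v=np.meshgrid(np.arange(w),np.arange(h))
    p=cv2.undistortPoints(np.stack([u,v],-1).reshape(-1,1,2).astype(np.float64),K,np.array([k1,0,0,0,0.])).reshape(h,w,2)
    P=np.dstack([p[...,0]*z,p[...,1]*z,z])
    V=np.array(c["view"]);R=V[:3,:3];t=V[:3,3]
    W=(P-t)@R
    W[z<=0]=np.nan
    return W
def project(c,X):
    V=np.array(c["view"]);X=np.atleast_2d(X)@V[:3,:3].T+V[:3,3]
    s=X[:,:2]/X[:,2:];r2=(s**2).sum(1,keepdims=True);s=s*(1+c["k1"]*r2)
    K=np.array(c["camera_matrix"]);return s*[K[0,0],K[1,1]]+K[:2,2]
E
python3 - <<'E'
from h import *
for n in ["scene","side"]:
    c=imaging.read_camera(n);np.save(f"pics/{n}.npy",c,allow_pickle=True)
    cv2.imwrite(f"pics/{n}0.png",c["color"])
    print(n,np.linalg.inv(np.array(c["view"]))[:3,3],c["k1"])
s=env.get_state();print(s)
E
```

```text
scene [1.14054043 0.01380719 0.54339039] -0.023329728304986985
side [ 0.44644808 -0.61532642  0.75857316] -0.09100419832836398
{'clock': 0.1, 'joint_pos': array([-1.25059674e+00,  3.13924751e-01,  4.50937110e-02,  1.30361825e+00,
       -7.66543198e-06,  1.43117062e+00]), 'qvel': array([ 0.00067438, -0.00193024,  0.00282465,  0.00088982, -0.00024996,
       -0.0013671 ]), 'tau': array([ 1.65465568e-03, -4.81721878e+01,  2.99246192e+01,  1.26513006e-02,
       -1.44979285e-04, -4.98784587e-06]), 'tcp_pos': array([ 0.25500909, -0.51484306,  0.23049883]), 'orientation': array([-8.22769209e-04,  9.73685972e-01,  2.27892396e-01, -7.83362138e-05]), 'wrist_force': array([-0.45368098, -1.23887031,  0.50787075]), 'ft_torque': array([ 0.0423467 ,  0.00636068, -0.00944235]), 'grip_force': 0.0, 'finger_gap': 0.0853227677633902}
```

View pics/scene0.png

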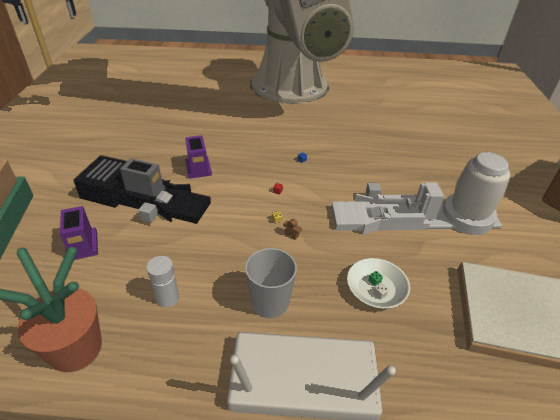

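View pics/side0.png

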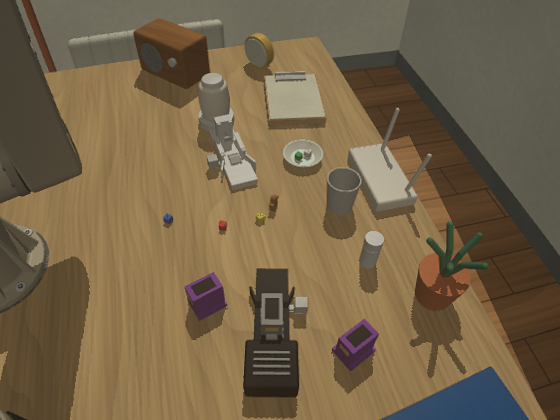

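Candidates for the pack: the grey one in the charger at scene (142,178) / side (271,307), and purple look-alikes at scene (198,157) and (77,232). I choose the grey one. Its pad is at scene (148,213). The lamp rail is at scene (345,215), with the lantern at (480,190). Next I'll build top-down maps from depth for measuring, which also gives a close crop.

```bash
cat > m.py <<'E'
from h import *
tiles=[]
C=[np.load(f"pics/{n}.npy",allow_pickle=True).item() for n in ["scene","side"]]
W=[cloud(c) for c in C]
for c,w,(u,v) in [(C[0],W[0],(142,165)),(C[0],W[0],(148,210)),(C[0],W[0],(345,215)),(C[0],W[0],(374,188)),(C[1],W[1],(271,300)),(C[1],W[1],(300,305)),(C[1],W[1],(240,175)),(C[1],W[1],(212,160))]:
    print((u,v),w[v,u].round(4))
def sel(w,lo,hi,z0,z1):
    m=(w[...,0]>lo[0])&(w[...,0]<hi[0])&(w[...,1]>lo[1])&(w[...,1]<hi[1])&(w[...,2]>z0)&(w[...,2]<z1)
    return w[m]
for k in (0,1):
    print("cam",k)
    def show(name,p):
        if len(p)<8: print(name,len(p));return
        r=cv2.minAreaRect((p[:,:2]*1000).astype(np.float32))
        print(name,len(p),np.round(r[0],1),np.round(r[1],1),round(r[2],1),"zmed",np.median(p[:,2]).round(4))
    a,b=W[0][165,142],W[0][210,148]
    show("pack",sel(W[k],a[:2]-.05,a[:2]+.05,.076,.086))
    show("cpad",sel(W[k],b[:2]-.02,b[:2]+.02,.033,.039))
    a,b=W[0][215,345],W[0][188,374]
    show("lpad",sel(W[k],b[:2]-.02,b[:2]+.02,.033,.039))
    show("lfloor",sel(W[k],a[:2]-[.06,.06],a[:2]+[.06,.03],.012,.020))
    l=sel(W[k],a[:2]+[-.12,.1],a[:2]+[.12,.3],.05,.11)
    show("lantern",l)
E
python3 m.py
python3 - <<'E'
from m import *
im=[]
for k,boxes in [(0,[(60,130,160,100),(320,140,190,110)])]:
    for x,y,w,h in boxes: im.append(cv2.resize(C[k]["color"][y:y+h,x:x+w],(800,300 if 0 else int(800*h/w)))[:460])
b=cv2.resize(np.vstack([cv2.resize(i,(480,288)) for i in im]),(480,576))
s=C[1]["color"]; t=np.vstack([cv2.resize(s[255:405,215:335],(320,288)),cv2.resize(s[60:195,180:270],(320,288))])
cv2.imwrite("pics/crop1.png",np.hstack([b,t]))
E
```

```text
(142, 165) [ 0.5339 -0.259   0.0807]
(148, 210) [ 0.6072 -0.2343  0.0361]
(345, 215) [0.5677 0.1234 0.0158]
(374, 188) [0.5096 0.1802 0.0376]
(271, 300) [ 0.5385 -0.2482  0.0794]
(300, 305) [ 0.5931 -0.2478  0.0371]
(240, 175) [0.5551 0.1275 0.015 ]
(212, 160) [0.4972 0.1736 0.0342]
cam 0
pack 439 [ 537.4 -263.4] [60.2 38.6] 75.3 zmed 0.0804
cpad 125 [ 600.8 -240.3] [23.  24.4] 79.0 zmed 0.0357
lpad 113 [511.  183.1] [42.8 25.3] 10.8 zmed 0.0358
lfloor 672 [555.8 128.8] [73.9 53.4] 5.2 zmed 0.016
lantern 1825 [547.4 325.6] [140.2  56.3] 82.0 zmed 0.0736
cam 1
pack 684 [ 535.8 -264.2] [61.7 35.3] 75.4 zmed 0.0792
cpad 130 [ 598.1 -240.3] [24.9 22.6] 79.9 zmed 0.0345
lpad 66 [509.5 183.2] [44.  24.5] 13.1 zmed 0.0356
lfloor 431 [552.2 127.5] [76.  53.7] 3.9 zmed 0.0154
lantern 851 [529.8 307.6] [105.3  80.7] 85.4 zmed 0.0729
(142, 165) [ 0.5339 -0.259   0.0807]
(148, 210) [ 0.6072 -0.2343  0.0361]
(345, 215) [0.5677 0.1234 0.0158]
(374, 188) [0.5096 0.1802 0.0376]
(271, 300) [ 0.5385 -0.2482  0.0794]
(300, 305) [ 0.5931 -0.2478  0.0371]
(240, 175) [0.5551 0.1275 0.015 ]
(212, 160) [0.4972 0.1736 0.0342]
cam 0
pack 439 [ 537.4 -263.4] [60.2 38.6] 75.3 zmed 0.0804
cpad 125 [ 600.8 -240.3] [23.  24.4] 79.0 zmed 0.0357
lpad 113 [511.  183.1] [42.8 25.3] 10.8 zmed 0.0358
lfloor 672 [555.8 128.8] [73.9 53.4] 5.2 zmed 0.016
lantern 1825 [547.4 325.6] [140.2  56.3] 82.0 zmed 0.0736
cam 1
pack 684 [ 535.8 -264.2] [61.7 35.3] 75.4 zmed 0.0792
cpad 130 [ 598.1 -240.3] [24.9 22.6] 79.9 zmed 0.0345
lpad 66 [509.5 183.2] [44.  24.5] 13.1 zmed 0.0356
lfloor 431 [552.2 127.5] [76.  53.7] 3.9 zmed 0.0154
lantern 851 [529.8 307.6] [105.3  80.7] 85.4 zmed 0.0729
```

View pics/crop1.png

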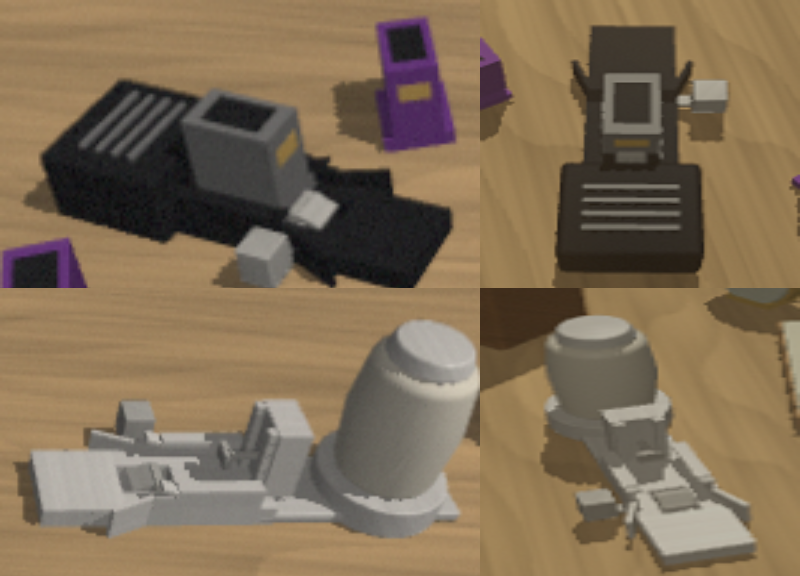

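The crop confirms the grey pack home in the black charger, with its steel pad on the +x side. The lamp is empty and opens towards -y. Checks: the pack top is 60x36 at z 80, yaw 75.3°, and the pad is offset (38.8, 54.9) from the pack, as expected. Moving above the pad with the gripper shut.

Call:
{"method": "apply_moves", "body": {
  "rows": [
    {"xyz":[430,-94,0],"turn":[0,0,-0.855],"grip":0},
    {"xyz":[430,-94,0],"turn":[0,0,-0.855],"grip":0},
    {"xyz":[430,-94,0],"turn":[0,0,-0.855],"grip":0},
    {"xyz":[430,-94,0],"turn":[0,0,-0.855],"grip":0},
    {"xyz":[430,-94,0],"turn":[0,0,-0.855],"grip":0},
    {"xyz":[430,-94,0],"turn":[0,0,-0.855],"grip":0},
    {"xyz":[430,-94,0],"turn":[0,0,-0.855],"grip":0},
    {"xyz":[430,-94,0],"turn":[0,0,-0.855],"grip":0},
    {"xyz":[430,-94,0],"turn":[0,0,-0.855],"grip":0},
    {"xyz":[430,-94,60],"turn":[0,0,-0.855],"grip":0},
    {"xyz":[430,-94,60],"turn":[0,0,-0.855],"grip":0},
    {"xyz":[430,-94,60],"turn":[0,0,-0.855],"grip":0}
  ],
  "force": 30
}}

```text
clock: 1.1
tcp_pos: [0.5997, -0.2352, 0.1652]
orientation: [-0.004, 0.79, 0.613, -0.001]
wrist_force: [-2.4, 0.7, -0.8]
finger_gap: -0.0
grip_force: 0.0
```

Run:
```python
from h import *
from m import sel
from scipy.optimize import least_squares
print("-----")
c=imaging.read_camera("wrist");w=cloud(c);cv2.imwrite("pics/wrist1.png",c["color"]);np.save("pics/w1.npy",c,allow_pickle=True)
s=env.get_state();print(s["tcp_pos"],s["wrist_force"])
p=sel(w,np.array([.575,-.265]),np.array([.625,-.215]),.03,.041);r=cv2.minAreaRect((p[:,:2]*1000).astype(np.float32));print("pad wrist",len(p),r,np.median(p[:,2]))
C=[np.load(f"pics/{n}.npy",allow_pickle=True).item() for n in ["scene","side"]]
for cc in C:
    W=cloud(cc)
    cap=sel(W,np.array([.45,.2]),np.array([.65,.45]),.130,.145)
    (q,rad)=cv2.minEnclosingCircle((cap[:,:2]*1000).astype(np.float32));print("cap",len(cap),q,rad)
    b=sel(W,np.array([.45,.2]),np.array([.65,.45]),.06,.10)[:,:2]*1000
    f=least_squares(lambda t:np.hypot(b[:,0]-t[0],b[:,1]-t[1])-48,[550,310],loss="soft_l1").x;print("body",f)
    # floor front plate: free end corners
    fl=sel(W,np.array([.48,.05]),np.array([.65,.16]),.012,.02)
    yy=fl[:,:2]*1000
    h=cv2.convexHull(yy.astype(np.float32)).reshape(-1,2);print(cv2.approxPolyDP(h,3,True).reshape(-1,2).round(1).tolist())
    al=sel(W,np.array([.48,.05]),np.array([.65,.16]),.012,.05);h=cv2.minAreaRect((al[:,:2]*1000).astype(np.float32));print(h)
```

```text
(142, 165) [ 0.5339 -0.259   0.0807]
(148, 210) [ 0.6072 -0.2343  0.0361]
(345, 215) [0.5677 0.1234 0.0158]
(374, 188) [0.5096 0.1802 0.0376]
(271, 300) [ 0.5385 -0.2482  0.0794]
(300, 305) [ 0.5931 -0.2478  0.0371]
(240, 175) [0.5551 0.1275 0.015 ]
(212, 160) [0.4972 0.1736 0.0342]
cam 0
pack 439 [ 537.4 -263.4] [60.2 38.6] 75.3 zmed 0.0804
cpad 125 [ 600.8 -240.3] [23.  24.4] 79.0 zmed 0.0357
lpad 113 [511.  183.1] [42.8 25.3] 10.8 zmed 0.0358
lfloor 672 [555.8 128.8] [73.9 53.4] 5.2 zmed 0.016
lantern 1825 [547.4 325.6] [140.2  56.3] 82.0 zmed 0.0736
cam 1
pack 684 [ 535.8 -264.2] [61.7 35.3] 75.4 zmed 0.0792
cpad 130 [ 598.1 -240.3] [24.9 22.6] 79.9 zmed 0.0345
lpad 66 [509.5 183.2] [44.  24.5] 13.1 zmed 0.0356
lfloor 431 [552.2 127.5] [76.  53.7] 3.9 zmed 0.0154
lantern 851 [529.8 307.6] [105.3  80.7] 85.4 zmed 0.0729
-----
[ 0.598666   -0.23635567  0.16622248] [ 0.1252805   0.13905338 -0.16067981]
pad wrist 955 ((591.8765869140625, -236.28955078125), (24.730440139770508, 35.087623596191406), 76.01856231689453) 0.035580781875456206
cap 533 (538.6707763671875, 360.90142822265625) 27.90203094482422
body [527.3026515 358.9790776]
[[600.7999877929688, 156.60000610351562], [520.0, 159.89999389648438], [517.5999755859375, 145.8000030517578], [533.2000122070312, 100.5999984741211], [592.0999755859375, 105.9000015258789]]
((557.91455078125, 130.1978759765625), (86.19493865966797, 59.53268051147461), 0.035181909799575806)
cap 236 (533.5774536132812, 359.0201721191406) 28.475465774536133
body [567.94011539 300.65168668]
[[595.7000122070312, 158.60000610351562], [519.7000122070312, 157.10000610351562], [512.9000244140625, 146.10000610351562], [530.7999877929688, 100.0], [591.2999877929688, 105.5]]
((555.3811645507812, 129.54537963867188), (60.266441345214844, 85.08173370361328), 89.86326599121094)
```

View pics/wrist1.png

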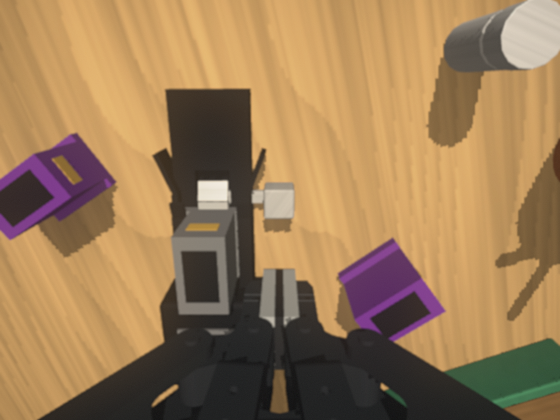

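Wrist view: the pad is at (279,201), laterally in line with the shut fingers at (280,290), and the pack is at (205,265). Lamp origin ≈ (0.549, 0.2265), yaw 95.5°. The floor end and the lantern cap agree to within 2 mm.

Call:
{"method": "apply_moves", "body": {
  "rows": [
    {"xyz":[-3,1,40],"turn":[0,0,0],"grip":0},
    {"xyz":[-3,1,80],"turn":[0,0,0],"grip":0},
    {"xyz":[-3,1,105],"turn":[0,0,0],"grip":0},
    {"xyz":[-3,1,118],"turn":[0,0,0],"grip":0},
    {"xyz":[-3,1,118],"turn":[0,0,0],"grip":0},
    {"xyz":[-3,1,118],"turn":[0,0,0],"grip":0}
  ]
}}

```text
clock: 1.65
tcp_pos: [0.5981, -0.2441, 0.0534]
orientation: [-0.001, 0.792, 0.611, -0.0]
wrist_force: [0.4, 0.5, -0.2]
finger_gap: 0.0001
grip_force: 0.0
```

Run:
```python
from h import *
s=env.get_state();print(s["tcp_pos"],s["orientation"],s["wrist_force"])
```

```text
[ 0.59812603 -0.2441311   0.05335728] [-5.38913882e-04  7.91931985e-01  6.10608953e-01 -3.83020294e-04] [ 0.36911225  0.5128804  -0.23564371]
```

Call:
{"method": "apply_moves", "body": {
  "rows": [
    {"xyz":[4,0,6],"turn":[0,0,0],"grip":0},
    {"xyz":[4,0,12],"turn":[0,0,0],"grip":0},
    {"xyz":[4,0,15],"turn":[0,0,0],"grip":0},
    {"xyz":[4,0,17],"turn":[0,0,0],"grip":0},
    {"xyz":[4,0,18],"turn":[0,0,0],"grip":0},
    {"xyz":[4,0,19],"turn":[0,0,0],"grip":0},
    {"xyz":[4,0,20],"turn":[0,0,0],"grip":0},
    {"xyz":[4,0,20],"turn":[0,0,0],"grip":0}
  ]
}}

```text
clock: 2.32
tcp_pos: [0.6002, -0.2396, 0.0338]
orientation: [0.0, 0.792, 0.611, 0.0]
wrist_force: [-0.7, 0.0, 4.0]
finger_gap: -0.0001
grip_force: 2.1
```

Call:
{"method": "apply_moves", "body": {
  "rows": [
    {"xyz":[0,0,1],"turn":[0,0,0],"grip":0},
    {"xyz":[0,0,2],"turn":[0,0,0],"grip":0},
    {"xyz":[0,0,3],"turn":[0,0,0],"grip":0},
    {"xyz":[0,0,4],"turn":[0,0,0],"grip":0},
    {"xyz":[0,0,4.5],"turn":[0,0,0],"grip":0},
    {"xyz":[0,0,5],"turn":[0,0,0],"grip":0},
    {"xyz":[0,0,5],"turn":[0,0,0],"grip":0},
    {"xyz":[0,0,5],"turn":[0,0,0],"grip":0}
  ]
}}

```text
clock: 2.98
tcp_pos: [0.6002, -0.2396, 0.0283]
orientation: [0.0, 0.792, 0.611, 0.0]
wrist_force: [0.5, 0.2, 3.5]
finger_gap: -0.0002
grip_force: 1.6
```

Pressed about 7.5 mm at 3.5 N. Holding for over 0.5 s, then rising clear.

Call:
{"method": "apply_moves", "body": {
  "rows": [
    {"xyz":[0,0,0],"turn":[0,0,0],"grip":0},
    {"xyz":[0,0,0],"turn":[0,0,0],"grip":0},
    {"xyz":[0,0,0],"turn":[0,0,0],"grip":0},
    {"xyz":[0,0,0],"turn":[0,0,0],"grip":0},
    {"xyz":[0,0,0],"turn":[0,0,0],"grip":0},
    {"xyz":[0,0,0],"turn":[0,0,0],"grip":0}
  ]
}}

```text
clock: 3.48
tcp_pos: [0.6001, -0.2396, 0.0284]
orientation: [0.0, 0.792, 0.611, 0.0]
wrist_force: [0.4, 0.7, 2.6]
finger_gap: 0.0003
grip_force: 1.6
```

```bash
python3 - <<'E' | sed -n '/---/,$p'
from h import *
from m import sel
print("-----")
s=env.get_state();print(s["tcp_pos"],s["wrist_force"])
for n in ["scene","side"]:
    w=cloud(imaging.read_camera(n))
    p=sel(w,np.array([.48,-.32]),np.array([.59,-.19]),.075,.086);p=p[(p[:,0]<.575)]
    r=cv2.minAreaRect((p[:,:2]*1000).astype(np.float32));print(n,len(p),r)
E
```

```text
-----
[ 0.60014538 -0.23962314  0.02836428] [0.35082599 0.70795271 2.63295489]
scene 91 ((550.6411743164062, -224.73541259765625), (17.83834457397461, 45.93967056274414), 77.17102813720703)
side 636 ((548.7354125976562, -247.3699188232422), (61.774566650390625, 50.68123245239258), 76.93846130371094)
```

Call:
{"method": "apply_moves", "body": {
  "rows": [
    {"xyz":[0,0,-10],"turn":[0,0,0],"grip":0},
    {"xyz":[0,0,-40],"turn":[0,0,0],"grip":0},
    {"xyz":[0,0,-80],"turn":[0,0,0],"grip":0},
    {"xyz":[0,0,-120],"turn":[0,0,0],"grip":0.5},
    {"xyz":[-10,-25,-120],"turn":[0,0,0],"grip":1},
    {"xyz":[-24,-55,-120],"turn":[0,0,0],"grip":1},
    {"xyz":[-24,-55,-120],"turn":[0,0,0],"grip":1},
    {"xyz":[-24,-55,-120],"turn":[0,0,0],"grip":1},
    {"xyz":[-24,-55,-120],"turn":[0,0,0],"grip":1}
  ]
}}

```text
clock: 4.33
tcp_pos: [0.5408, -0.249, 0.1486]
orientation: [0.0, 0.792, 0.611, 0.0]
wrist_force: [0.4, -0.3, 0.1]
finger_gap: 0.0725
grip_force: 0.0
```

```bash
cat > pk.py <<'E'
from h import *
def sel(w,lo,hi,z0,z1):
    m=(w[...,0]>lo[0])&(w[...,0]<hi[0])&(w[...,1]>lo[1])&(w[...,1]<hi[1])&(w[...,2]>z0)&(w[...,2]<z1)
    return w[m]
s=env.get_state();print(s["clock"],s["tcp_pos"],s["orientation"].round(4),s["wrist_force"],s["finger_gap"])
E
python3 - <<'E'
from pk import *
for n in ["scene","side","wrist"]:
    c=imaging.read_camera(n);w=cloud(c);cv2.imwrite(f"pics/{n}2.png",c["color"])
    p=sel(w,np.array([.49,-.31]),np.array([.59,-.19]),.075,.086)
    r=cv2.minAreaRect((p[:,:2]*1000).astype(np.float32));print(n,len(p),r,np.median(p[:,2]))
E
```

```text
4.3333 [ 0.54075399 -0.24896823  0.14855532] [1.000e-04 7.917e-01 6.109e-01 1.000e-04] [ 0.35742932 -0.2670742   0.11724177] 0.07251735910459868
scene 484 ((541.7825927734375, -247.00367736816406), (61.115753173828125, 38.56165313720703), 76.45930480957031) 0.0813678173034163
side 686 ((540.5670776367188, -247.8619384765625), (61.199344635009766, 35.358604431152344), 76.54655456542969) 0.08037433626246068
wrist 5591 ((540.042724609375, -245.6041717529297), (61.646202087402344, 36.0731315612793), 75.8261489868164) 0.08152598274625772
```

View pics/wrist2.png

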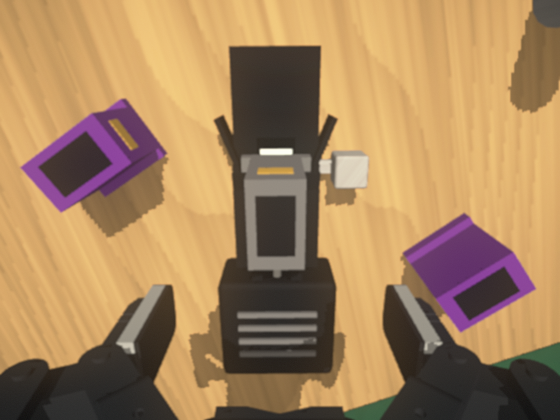

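Wrist view: the pack popped out about 17 mm, with its top centre at (276,225), still under the lips with the catch at (276,152). The pad is at (350,170), clear of the fingers. Descending to grasp.

Call:
{"method": "apply_moves", "body": {
  "rows": [
    {"xyz":[2,0,35],"turn":[0,0,-0.008],"grip":0.75},
    {"xyz":[2,0,70],"turn":[0,0,-0.008],"grip":0.75},
    {"xyz":[2,0,95],"turn":[0,0,-0.008],"grip":0.75},
    {"xyz":[2,0,107],"turn":[0,0,-0.008],"grip":0.75},
    {"xyz":[2,0,107],"turn":[0,0,-0.008],"grip":0.75},
    {"xyz":[2,0,107],"turn":[0,0,-0.008],"grip":0.75},
    {"xyz":[2,0,107],"turn":[0,0,-0.008],"grip":0.5},
    {"xyz":[2,0,107],"turn":[0,0,-0.008],"grip":0.5},
    {"xyz":[2,0,107],"turn":[0,0,-0.008],"grip":0.5}
  ],
  "force": 30
}}

```text
clock: 5.23
tcp_pos: [0.5424, -0.2475, 0.0428]
orientation: [0.001, 0.789, 0.614, 0.0]
wrist_force: [-0.3, -0.2, -0.8]
finger_gap: 0.0427
grip_force: 0.0
```

Call:
{"method": "apply_moves", "body": {
  "rows": [
    {"xyz":[0,0,0],"turn":[0,0,0],"grip":0.45},
    {"xyz":[0,0,0],"turn":[0,0,0],"grip":0.42},
    {"xyz":[0,0,0],"turn":[0,0,0],"grip":0.4},
    {"xyz":[0,0,0],"turn":[0,0,0],"grip":0.38},
    {"xyz":[0,0,0],"turn":[0,0,0],"grip":0.3},
    {"xyz":[0,0,0],"turn":[0,0,0],"grip":0.3}
  ]
}}

```text
clock: 5.73
tcp_pos: [0.5413, -0.247, 0.0422]
orientation: [0.0, 0.789, 0.614, 0.0]
wrist_force: [-2.2, 0.8, 5.7]
finger_gap: 0.036
grip_force: 29.7
```

```bash
python3 pk.py
```

```text
5.7333 [ 0.54131352 -0.24704395  0.04218502] [4.000e-04 7.892e-01 6.142e-01 0.000e+00] [-2.15033906  0.81696183  5.72954383] 0.03602183477388956
```

Call:
{"method": "apply_moves", "body": {
  "rows": [
    {"xyz":[0,0,-0.7],"turn":[0,0,0],"grip":0.3},
    {"xyz":[3,0,-0.7],"turn":[0,0,0],"grip":0.3},
    {"xyz":[8,0,-0.7],"turn":[0,0,0],"grip":0.3},
    {"xyz":[13,0,-0.7],"turn":[0,0,0],"grip":0.3},
    {"xyz":[18,0,-0.7],"turn":[0,0,0],"grip":0.3},
    {"xyz":[23,0,-0.7],"turn":[0,0,0],"grip":0.3}
  ]
}}

```text
clock: 6.23
tcp_pos: [0.5472, -0.2244, 0.0422]
orientation: [0.0, 0.789, 0.614, -0.0]
wrist_force: [-0.3, -1.8, 2.2]
finger_gap: 0.0356
grip_force: 30.2
```

Low force, sliding freely. Continuing out.

Call:
{"method": "apply_moves", "body": {
  "rows": [
    {"xyz":[6,0,0],"turn":[0,0,0],"grip":0.3},
    {"xyz":[12,0,0],"turn":[0,0,0],"grip":0.3},
    {"xyz":[19,0,0],"turn":[0,0,0],"grip":0.3},
    {"xyz":[26,0,0],"turn":[0,0,0],"grip":0.3},
    {"xyz":[33,0,0],"turn":[0,0,0],"grip":0.3},
    {"xyz":[40,0,0],"turn":[0,0,0],"grip":0.3},
    {"xyz":[47,0,0],"turn":[0,0,0],"grip":0.3},
    {"xyz":[54,0,0],"turn":[0,0,0],"grip":0.3},
    {"xyz":[58,0,0],"turn":[0,0,0],"grip":0.3},
    {"xyz":[58,0,0],"turn":[0,0,0],"grip":0.3},
    {"xyz":[58,0,0],"turn":[0,0,0],"grip":0.3}
  ]
}}

```text
clock: 7.15
tcp_pos: [0.5615, -0.1672, 0.0422]
orientation: [-0.0, 0.789, 0.615, 0.001]
wrist_force: [0.7, 1.9, 6.9]
finger_gap: 0.0362
grip_force: 30.6
```

Run:
```python
from pk import *
for n in ["scene","side"]:
    w=cloud(imaging.read_camera(n))
    p=sel(w,np.array([.50,-.23]),np.array([.62,-.11]),.07,.083)
    r=cv2.minAreaRect((p[:,:2]*1000).astype(np.float32));print(n,len(p),r,np.median(p[:,2]))
```

```text
7.15 [ 0.56153239 -0.16717836  0.04224654] [-5.000e-04  7.888e-01  6.146e-01  9.000e-04] [0.72566426 1.93821028 6.8562599 ] 0.03620791681522216
scene 353 ((567.3031616210938, -158.72164916992188), (55.105098724365234, 51.591617584228516), 5.134376525878906) 0.08111758395941611
side 457 ((559.8851928710938, -179.1129913330078), (52.83399963378906, 49.6829719543457), 25.961345672607422) 0.07975224479087319
```

Call:
{"method": "apply_moves", "body": {
  "rows": [
    {"xyz":[0,0,-3],"turn":[0,0,0],"grip":0.3},
    {"xyz":[0,0,-10],"turn":[0,0,0],"grip":0.3},
    {"xyz":[0,0,-35],"turn":[0,0,0],"grip":0.3},
    {"xyz":[0,0,-65],"turn":[0,0,0],"grip":0.3},
    {"xyz":[30,-8,-65],"turn":[0,0,-0.1],"grip":0.3},
    {"xyz":[65,-17,-65],"turn":[0,0,-0.2],"grip":0.3},
    {"xyz":[100,-27,-65],"turn":[0,0,-0.3],"grip":0.3},
    {"xyz":[138,-37,-65],"turn":[0,0,-0.34],"grip":0.3},
    {"xyz":[176,-47,-65],"turn":[0,0,-0.344],"grip":0.3},
    {"xyz":[214,-57,-65],"turn":[0,0,-0.344],"grip":0.3},
    {"xyz":[252,-67,-65],"turn":[0,0,-0.344],"grip":0.3},
    {"xyz":[280,-75,-65],"turn":[0,0,-0.344],"grip":0.3}
  ]
}}

```text
clock: 8.25
tcp_pos: [0.556, 0.1246, 0.1067]
orientation: [-0.001, 0.672, 0.741, -0.0]
wrist_force: [0.5, -0.7, -2.9]
finger_gap: 0.0357
grip_force: 30.6
```

Call:
{"method": "apply_moves", "body": {
  "rows": [
    {"xyz":[0,0,0],"turn":[0,0,0],"grip":0.3},
    {"xyz":[0,0,0],"turn":[0,0,0],"grip":0.3},
    {"xyz":[0,0,0],"turn":[0,0,0],"grip":0.3}
  ]
}}

```text
clock: 8.5
tcp_pos: [0.5566, 0.1214, 0.1066]
orientation: [-0.0, 0.672, 0.74, -0.001]
wrist_force: [0.4, -0.3, -3.1]
finger_gap: 0.0356
grip_force: 30.6
```

Run:
```python
from pk import *
for n in ["scene","side","wrist"]:
    c=imaging.read_camera(n);w=cloud(c);cv2.imwrite(f"pics/{n}3.png",c["color"]);np.save(f"pics/{n}3.npy",c,allow_pickle=True)
    t=s["tcp_pos"][:2]
    p=sel(w,t-[.07,.07],t+[.07,.07],.06,.12); print(n,len(p),np.percentile(p[:,2],[2,50,98]) if len(p) else 0)
```

```text
8.5 [0.55656593 0.12138905 0.10661558] [-4.000e-04  6.722e-01  7.404e-01 -5.000e-04] [ 0.41127777 -0.3405333  -3.09961146] 0.0355796887896113
scene 722 [0.08228534 0.09679789 0.11892505]
side 364 [0.08006069 0.09588457 0.11904833]
wrist 4062 [0.08310396 0.09914521 0.11939445]
```

View pics/wrist3.png

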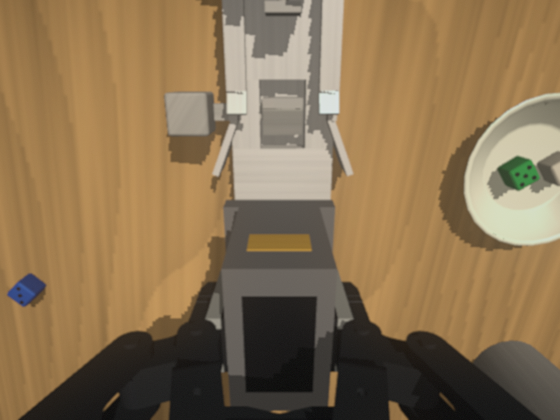

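View pics/scene3.png

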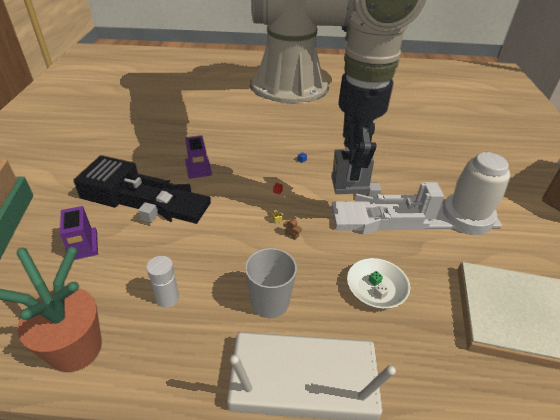

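Wrist view: the pack (flange front edge at row 202, columns 225–335) lines up with the lamp floor (columns 234–330). The tooth window is at (283,120) and the pad at (190,115). Scene view: nothing else was disturbed. Refining the alignment from the wrist depth.

Run:
```python
from pk import *
a=np.radians(95.5);ex=np.array([np.cos(a),np.sin(a)]);ey=np.array([-np.sin(a),np.cos(a)]);o=np.array([.5493,.2265])
def L(w):
    d=w[...,:2]-o; return np.dstack([d@ex,d@ey,w[...,2]])*1000
t=(s["tcp_pos"][:2]-o);print("tcp lamp",t@ex*1e3,t@ey*1e3)
w=L(cloud(np.load("pics/wrist3.npy",allow_pickle=True).item()))
def rng(w,x0,x1,z0,z1,yl=45):
    m=(w[...,0]>x0)&(w[...,0]<x1)&(w[...,2]>z0)&(w[...,2]<z1)&(abs(w[...,1])<yl)
    p=w[m]; return p
for x in range(-80,10,10):
    p=rng(w,x,x+10,28,40); f=rng(w,x,x+10,11,20,35)
    n=p[p[:,1]<0][:,1];q=p[p[:,1]>0][:,1]
    g=lambda v:np.percentile(v,[1,99]).round(1) if len(v)>10 else None
    print(x,"walls",g(n),g(q),"floor",g(f[:,1]))
p=rng(w,-170,-60,135,152)
r=cv2.minAreaRect(p[:,:2].astype(np.float32));print("pack top",len(p),r,np.median(p[:,2]))
fl=rng(w,-170,-60,85,95);print("flange",len(fl),np.percentile(fl,[1,99],axis=0) if len(fl) else 0)
for n in ["scene","side"]:
    w=L(cloud(np.load(f"pics/{n}3.npy",allow_pickle=True).item()))
    fl=rng(w,-170,-60,84,96);
    if len(fl)>5: print(n,"flange",len(fl),cv2.minAreaRect(fl[:,:2].astype(np.float32)),np.percentile(fl,[2,98],axis=0).round(1).tolist())
    for x in (-20,0): print(n,x,[np.percentile(v,[1,99]).round(1) if len(v)>5 else None for v in [rng(w,x,x+20,30,40)[:,1]]])
```

```text
8.65 [0.55710775 0.12020272 0.10680709] [-2.000e-04  6.731e-01  7.396e-01 -2.000e-04] [-0.30594281 -0.48817493 -1.87123383] 0.035905854242088024
tcp lamp -106.5562479155031 2.416333786149231
-80 walls None None floor [-30.6  31.1]
-70 walls None None floor [-30.9  31.2]
-60 walls None None floor [-31.2  31.5]
-50 walls None [41.9 45. ] floor [-27.7  28.6]
-40 walls [-31.2 -20.4] [21.  44.9] floor [-22.6  34.4]
-30 walls [-31.2 -20.3] [20.8 44.8] floor [-21.4  21.8]
-20 walls [-31.  -20.2] [20.8 31.7] floor [-20.9  21.4]
-10 walls [-31.2 -20.1] [20.8 31.7] floor [-20.9  21.3]
0 walls [-31.1 -20.2] [20.8 31.7] floor [-20.9  21.3]
pack top 19236 ((-103.86029052734375, 2.5615272521972656), (65.84961700439453, 67.56332397460938), 47.29070281982422) 145.86654437694804
flange 1511 [[-92.63535122 -22.57617385  85.15507228]
 [-72.43554264  27.18765354  94.63983225]]
scene flange 296 ((-104.42596435546875, -0.37944602966308594), (50.17462921142578, 60.742584228515625), 89.35614776611328) [[-134.3, -24.6, 84.2], [-75.8, 14.6, 95.2]]
scene -20 [array([-33.7,  29.7])]
scene 0 [array([-33.3,  29.6])]
side flange 145 ((-105.17656707763672, 2.8653907775878906), (50.306732177734375, 64.15582275390625), 89.88578796386719) [[-135.7, -21.9, 84.7], [-89.4, 28.0, 95.8]]
side -20 [array([22., 33.])]
side 0 [array([22.6, 32.7])]
```

Rail centre is at y=+0.3 and yaw 95.5° is confirmed. The pack is 2 mm too far towards +y. Correcting that and lowering onto the entry.

Call:
{"method": "apply_moves", "body": {
  "rows": [
    {"xyz":[6,2,20],"turn":[0,0,0],"grip":0.3},
    {"xyz":[12,2,40],"turn":[0,0,0],"grip":0.3},
    {"xyz":[12,2,52],"turn":[0,0,0],"grip":0.3},
    {"xyz":[12,2,58],"turn":[0,0,0],"grip":0.3},
    {"xyz":[12,2,60],"turn":[0,0,0],"grip":0.3},
    {"xyz":[12,2,61],"turn":[0,0,0],"grip":0.3},
    {"xyz":[12,2,62],"turn":[0,0,0],"grip":0.3},
    {"xyz":[12,2,62],"turn":[0,0,0],"grip":0.3},
    {"xyz":[12,2,62],"turn":[0,0,0],"grip":0.3}
  ]
}}

```text
clock: 9.4
tcp_pos: [0.5587, 0.1334, 0.0458]
orientation: [0.001, 0.672, 0.74, 0.001]
wrist_force: [0.1, 0.3, -1.9]
finger_gap: 0.0359
grip_force: 30.6
```

```bash
cat > lp.py <<'E'
from pk import *
a=np.radians(95.5);ex=np.array([np.cos(a),np.sin(a)]);ey=np.array([-np.sin(a),np.cos(a)]);o=np.array([.5493,.2265])
t=(s["tcp_pos"][:2]-o)*1000;f=s["wrist_force"][:2]
print("lamp x,y",(t@ex).round(2),(t@ey).round(2),"F",(f@ex).round(2),(f@ey).round(2),"yaw",np.degrees(2*np.arctan2(s["orientation"][2],s["orientation"][1])).round(2),"T",s["ft_torque"].round(2))
E
python3 lp.py
```

```text
9.4 [0.55868782 0.13344931 0.04581375] [5.000e-04 6.725e-01 7.401e-01 5.000e-04] [ 0.14583706  0.26272716 -1.91185059] 0.03591719855287547
lamp x,y -93.52 -0.43 F 0.25 -0.17 yaw 95.48 T [ 0.   -0.01 -0.  ]
```

Call:
{"method": "apply_moves", "body": {
  "rows": [
    {"xyz":[0,-0.5,1],"turn":[0,0,0],"grip":0.3},
    {"xyz":[0,-0.5,2],"turn":[0,0,0],"grip":0.3},
    {"xyz":[0,-0.5,2.5],"turn":[0,0,0],"grip":0.3},
    {"xyz":[0,-0.5,3],"turn":[0,0,0],"grip":0.3},
    {"xyz":[0,-0.5,3],"turn":[0,0,0],"grip":0.3},
    {"xyz":[0,-0.5,3],"turn":[0,0,0],"grip":0.3}
  ]
}}

```text
clock: 9.9
tcp_pos: [0.5575, 0.1336, 0.0422]
orientation: [0.0, 0.672, 0.74, 0.0]
wrist_force: [-1.1, 0.4, 0.9]
finger_gap: 0.0356
grip_force: 31.0
```

```bash
python3 lp.py
```

```text
9.9 [0.55750688 0.13361568 0.04224676] [1.000e-04 6.723e-01 7.403e-01 1.000e-04] [-1.13447906  0.35888143  0.93252103] 0.03561892826520752
lamp x,y -93.24 0.73 F 0.47 1.09 yaw 95.51 T [-0.05  0.24 -0.04]
```

Call:
{"method": "apply_moves", "body": {
  "rows": [
    {"xyz":[3,0,0],"turn":[0,0,0],"grip":0.3},
    {"xyz":[6,0,0],"turn":[0,0,0],"grip":0.3},
    {"xyz":[9,0,0],"turn":[0,0,0],"grip":0.3},
    {"xyz":[12,0,0],"turn":[0,0,0],"grip":0.3},
    {"xyz":[15,0,0],"turn":[0,0,0],"grip":0.3},
    {"xyz":[18,0,0],"turn":[0,0,0],"grip":0.3},
    {"xyz":[21,0,0],"turn":[0,0,0],"grip":0.3},
    {"xyz":[24,0,0],"turn":[0,0,0],"grip":0.3},
    {"xyz":[24,0,0],"turn":[0,0,0],"grip":0.3}
  ]
}}

```text
clock: 10.65
tcp_pos: [0.5554, 0.158, 0.0422]
orientation: [0.0, 0.672, 0.74, 0.0]
wrist_force: [0.6, -1.7, 3.7]
finger_gap: 0.0357
grip_force: 31.2
```

```bash
python3 lp.py
```

```text
10.65 [0.55540643 0.15803314 0.04224125] [1.000e-04 6.722e-01 7.404e-01 3.000e-04] [ 0.59117329 -1.68851795  3.74834587] 0.035672197385610366
lamp x,y -68.74 0.48 F -1.74 -0.43 yaw 95.53 T [-0.43 -0.05 -0.02]
```

Call:
{"method": "apply_moves", "body": {
  "rows": [
    {"xyz":[3,0,0],"turn":[0,0,0],"grip":0.3},
    {"xyz":[6,0,0],"turn":[0,0,0],"grip":0.3},
    {"xyz":[9,0,0],"turn":[0,0,0],"grip":0.3},
    {"xyz":[12,0,0],"turn":[0,0,0],"grip":0.3},
    {"xyz":[15,0,0],"turn":[0,0,0],"grip":0.3},
    {"xyz":[18,0,0],"turn":[0,0,0],"grip":0.3},
    {"xyz":[21,0,0],"turn":[0,0,0],"grip":0.3},
    {"xyz":[24,0,0],"turn":[0,0,0],"grip":0.3},
    {"xyz":[27,0,0],"turn":[0,0,0],"grip":0.3},
    {"xyz":[27,0,0],"turn":[0,0,0],"grip":0.3}
  ]
}}

```text
clock: 11.48
tcp_pos: [0.5525, 0.1846, 0.0419]
orientation: [0.0, 0.672, 0.74, -0.0]
wrist_force: [1.1, -2.9, 3.8]
finger_gap: 0.0354
grip_force: 31.3
```

```bash
python3 lp.py
```

```text
11.4833 [0.5525138  0.18458162 0.0419417 ] [ 2.000e-04  6.722e-01  7.403e-01 -2.000e-04] [ 1.14241973 -2.94215464  3.82071754] 0.03543141237405409
lamp x,y -42.03 0.82 F -3.04 -0.86 yaw 95.52 T [-0.91 -0.14 -0.06]
```

Call:
{"method": "apply_moves", "body": {
  "rows": [
    {"xyz":[3,0,0],"turn":[0,0,0],"grip":0.3},
    {"xyz":[6,0,0],"turn":[0,0,0],"grip":0.3},
    {"xyz":[9,0,0],"turn":[0,0,0],"grip":0.3},
    {"xyz":[12,0,0],"turn":[0,0,0],"grip":0.3},
    {"xyz":[15,0,0],"turn":[0,0,0],"grip":0.3},
    {"xyz":[18,0,0],"turn":[0,0,0],"grip":0.3},
    {"xyz":[20,0,0],"turn":[0,0,0],"grip":0.3},
    {"xyz":[22,0,0],"turn":[0,0,0],"grip":0.3},
    {"xyz":[24,0,0],"turn":[0,0,0],"grip":0.3},
    {"xyz":[24,0,0],"turn":[0,0,0],"grip":0.3}
  ],
  "force": 40
}}

```text
clock: 12.32
tcp_pos: [0.5502, 0.2082, 0.0419]
orientation: [0.0, 0.672, 0.74, -0.0]
wrist_force: [1.2, -5.1, 3.7]
finger_gap: 0.0359
grip_force: 39.5
```

```bash
python3 lp.py
python3 - <<'E'
from h import *
np.save("pics/base_side.npy",imaging.read_camera("side"),allow_pickle=True);np.save("pics/base_scene.npy",imaging.read_camera("scene"),allow_pickle=True)
c=imaging.read_camera("wrist");np.save("pics/base_wrist.npy",c,allow_pickle=True);cv2.imwrite("pics/wrist4.png",c["color"])
E
```

```text
12.3167 [0.55023847 0.20817157 0.04194109] [ 3.000e-04  6.723e-01  7.402e-01 -3.000e-04] [ 1.22408233 -5.11669276  3.71430085] 0.03586086162112998
lamp x,y -18.33 0.82 F -5.21 -0.73 yaw 95.5 T [-1.34 -0.19 -0.03]
```

View pics/wrist4.png

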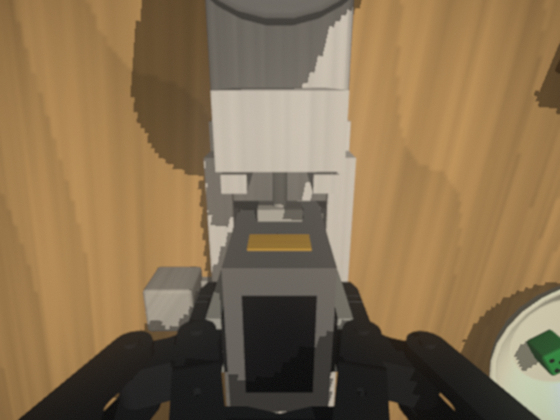

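Wrist view: the pack front (row 210) is nearing the ejector (280,212), with stops at (233,183) and (320,183), and the pad at (172,300) is still visible. I'll use the pad for the unit's offset and for click detection.

```bash
cat > pad.py <<'E'
from lp import *
def L(w):
    d=w[...,:2]-o; return np.dstack([d@ex,d@ey,w[...,2]])*1000
def pad(c,n):
    w=L(cloud(c));m=(w[...,0]>-70)&(w[...,0]<-10)&(w[...,1]>44)&(w[...,1]<70)&(w[...,2]>22)&(w[...,2]<42)
    p=w[m]
    if len(p)<10: print(n,len(p));return
    zt=np.median(p[:,2]);q=p[abs(p[:,2]-zt)<2]
    print(n,len(q),"pad z",zt.round(2),"x",np.percentile(q[:,0],[1,99]).round(1),"y",np.percentile(q[:,1],[1,99]).round(1))
E
python3 - <<'E'
from pad import *
for n in ["wrist3","scene3","side3","base_wrist","base_scene","base_side"]: pad(np.load(f"pics/{n}.npy",allow_pickle=True).item(),n)
w=L(cloud(np.load("pics/base_wrist.npy",allow_pickle=True).item()))
m=(abs(w[...,1])<30)&(w[...,2]>66)&(w[...,2]<78)&(w[...,0]>20)&(w[...,0]<80);p=w[m];print("stops top x",np.percentile(p[:,0],[1,5,50,99]),len(p))
m=(abs(w[...,1])<16)&(w[...,2]>76)&(w[...,2]<86)&(w[...,0]>-60)&(w[...,0]<40);p=w[m];print("pack top x",np.percentile(p[:,0],[1,99]),len(p))
E
```

```text
12.4667 [0.55023486 0.20816127 0.04192208] [ 1.000e-04  6.724e-01  7.402e-01 -2.000e-04] [-0.06754235 -4.77529841  4.22117608] 0.03586746969151382
lamp x,y -18.34 0.83 F -4.75 0.52 yaw 95.5 T [-1.27 -0.12 -0.  ]
wrist3 1667 pad z 35.7 x [-49.2 -25.9] y [44.3 65.6]
scene3 59 pad z 36.22 x [-48.8 -28.6] y [44.5 62.1]
side3 51 pad z 34.46 x [-51.8 -27.3] y [44.8 66.4]
base_wrist 1790 pad z 30.62 x [-48.5 -25.5] y [44.3 65.5]
base_scene 54 pad z 30.88 x [-52.2 -34. ] y [45.  62.2]
base_side 65 pad z 29.96 x [-53.9 -26.2] y [44.2 66.7]
stops top x [35.14625843 38.03576649 52.62170458 65.18523838] 12051
pack top x [-44.9960812   13.30914186] 14140
```

The lamp's unit sits about 2.5 mm further in, which puts the click near TCP x≈0 and the stops near +2. Approaching gently.

Call:
{"method": "apply_moves", "body": {
  "rows": [
    {"xyz":[2,0,0],"turn":[0,0,0],"grip":0.3},
    {"xyz":[4,0,0],"turn":[0,0,0],"grip":0.3},
    {"xyz":[6,0,0],"turn":[0,0,0],"grip":0.3},
    {"xyz":[8,0,0],"turn":[0,0,0],"grip":0.3},
    {"xyz":[9.5,0,0],"turn":[0,0,0],"grip":0.3},
    {"xyz":[11,0,0],"turn":[0,0,0],"grip":0.3},
    {"xyz":[12,0,0],"turn":[0,0,0],"grip":0.3},
    {"xyz":[13,0,0],"turn":[0,0,0],"grip":0.3},
    {"xyz":[14,0,0],"turn":[0,0,0],"grip":0.3},
    {"xyz":[14,0,0],"turn":[0,0,0],"grip":0.3}
  ]
}}

```text
clock: 13.3
tcp_pos: [0.5489, 0.2215, 0.0419]
orientation: [0.0, 0.673, 0.74, -0.001]
wrist_force: [1.0, -5.7, 3.1]
finger_gap: 0.0355
grip_force: 39.6
```

```bash
cat > chk.py <<'E'
from pad import *
c=imaging.read_camera("wrist");pad(c,"wrist")
w=L(cloud(c));m=(abs(w[...,1])<16)&(w[...,2]>76)&(w[...,2]<86)&(w[...,0]>-60)&(w[...,0]<50);p=w[m];print("pack top x",np.percentile(p[:,0],[1,99]))
pad(imaging.read_camera("side"),"side")
E
python3 chk.py
```

```text
13.3 [0.54890112 0.22145581 0.0419169 ] [ 5.000e-04  6.726e-01  7.400e-01 -6.000e-04] [ 1.04921227 -5.66177413  3.09140834] 0.03546712863870691
lamp x,y -4.98 0.88 F -5.74 -0.5 yaw 95.47 T [-1.69 -0.16  0.01]
wrist 909 pad z 30.4 x [-40.1 -25.4] y [45.  65.5]
pack top x [-31.59004111  26.71626262]
side 56 pad z 30.35 x [-52.2 -27.1] y [44.4 66.8]
```

Call:
{"method": "apply_moves", "body": {
  "rows": [
    {"xyz":[0.7,0,0],"turn":[0,0,0],"grip":0.3},
    {"xyz":[1.4,0,0],"turn":[0,0,0],"grip":0.3},
    {"xyz":[2.1,0,0],"turn":[0,0,0],"grip":0.3},
    {"xyz":[2.8,0,0],"turn":[0,0,0],"grip":0.3},
    {"xyz":[3.5,0,0],"turn":[0,0,0],"grip":0.3},
    {"xyz":[4,0,0],"turn":[0,0,0],"grip":0.3},
    {"xyz":[4,0,0],"turn":[0,0,0],"grip":0.3}
  ]
}}

```text
clock: 13.98
tcp_pos: [0.5485, 0.2253, 0.0419]
orientation: [0.001, 0.673, 0.74, -0.001]
wrist_force: [0.4, -6.8, 3.7]
finger_gap: 0.0352
grip_force: 39.5
```

```bash
python3 chk.py
```

```text
13.9833 [0.54853317 0.22527861 0.04190706] [ 5.000e-04  6.726e-01  7.400e-01 -7.000e-04] [ 0.44872217 -6.83192193  3.68097167] 0.03517243415400658
lamp x,y -1.14 0.88 F -6.84 0.21 yaw 95.46 T [-1.71 -0.12 -0.03]
wrist 200 pad z 31.98 x [-27.  -24.9] y [46.1 65.5]
pack top x [-27.71453576  30.60343891]
side 62 pad z 34.52 x [-52.3 -27.8] y [44.3 66.8]
```

Call:
{"method": "apply_moves", "body": {
  "rows": [
    {"xyz":[0.3,0,0],"turn":[0,0,0],"grip":0.3},
    {"xyz":[0.6,0,0],"turn":[0,0,0],"grip":0.3},
    {"xyz":[0.6,0,0],"turn":[0,0,0],"grip":0.3}
  ]
}}

```text
clock: 14.33
tcp_pos: [0.5485, 0.2258, 0.0419]
orientation: [0.001, 0.673, 0.74, -0.001]
wrist_force: [0.5, -7.9, 3.5]
finger_gap: 0.0358
grip_force: 39.5
```

Run:
```python
from pad import *
for n in ["scene","side"]: pad(imaging.read_camera(n),n)
```

```text
14.3333 [0.54848841 0.22582353 0.04189204] [ 6.000e-04  6.726e-01  7.400e-01 -7.000e-04] [ 0.45576612 -7.85350194  3.49150799] 0.03577573529994908
lamp x,y -0.6 0.87 F -7.86 0.3 yaw 95.46 T [-1.81 -0.18 -0.01]
scene 73 pad z 35.89 x [-51.9 -28.5] y [44.5 63.4]
side 45 pad z 34.63 x [-52.3 -26.6] y [45.3 66.7]
```

Both cameras show the pad back up (35.9 and 34.6, as before the insert), so the catch has clicked. Easing off, releasing and rising.

Call:
{"method": "apply_moves", "body": {
  "rows": [
    {"xyz":[-0.5,0,0],"turn":[0,0,0],"grip":0.3},
    {"xyz":[-1,0,0],"turn":[0,0,0],"grip":0.3},
    {"xyz":[-1,0,0],"turn":[0,0,0],"grip":0.45},
    {"xyz":[-1,0,0],"turn":[0,0,0],"grip":0.55},
    {"xyz":[-1,0,0],"turn":[0,0,0],"grip":0.65},
    {"xyz":[-1,0,0],"turn":[0,0,0],"grip":0.65},
    {"xyz":[-1,0,0],"turn":[0,0,0],"grip":0.65},
    {"xyz":[-1,0,0],"turn":[0,0,0],"grip":0.65}
  ]
}}

```text
clock: 15.1
tcp_pos: [0.5485, 0.226, 0.0419]
orientation: [-0.0, 0.672, 0.74, 0.0]
wrist_force: [0.6, -0.4, 0.2]
finger_gap: 0.0554
grip_force: 0.0
```

Call:
{"method": "apply_moves", "body": {
  "rows": [
    {"xyz":[0,0,-5],"turn":[0,0,0],"grip":0.65},
    {"xyz":[0,0,-20],"turn":[0,0,0],"grip":0.65},
    {"xyz":[0,0,-50],"turn":[0,0,0],"grip":0.65},
    {"xyz":[0,0,-85],"turn":[0,0,0],"grip":0.65},
    {"xyz":[0,0,-120],"turn":[0,0,0],"grip":0.65},
    {"xyz":[-60,0,-140],"turn":[0,0,0],"grip":0.65},
    {"xyz":[-60,0,-140],"turn":[0,0,0],"grip":0.65},
    {"xyz":[-60,0,-140],"turn":[0,0,0],"grip":0.65}
  ]
}}

```text
clock: 15.77
tcp_pos: [0.5563, 0.1633, 0.1852]
orientation: [0.002, 0.674, 0.739, 0.002]
wrist_force: [-0.1, -0.0, -0.3]
finger_gap: 0.0555
grip_force: 0.0
```

Run:
```python
from pad import *
for n in ["scene","side","wrist"]:
    c=imaging.read_camera(n);pad(c,n);cv2.imwrite(f"pics/{n}9.png",c["color"])
    w=L(cloud(c));m=(abs(w[...,1])<22)&(w[...,2]>76)&(w[...,2]<86)&(w[...,0]>-60)&(w[...,0]<50);p=w[m];print(n,"pack top x",np.percentile(p[:,0],[1,99]) if len(p) else 0, np.median(p[:,2]))
```

```text
15.7667 [0.55626114 0.16329663 0.18522217] [0.0021 0.6735 0.7391 0.0016] [-0.11007669 -0.03975898 -0.27013536] 0.055486498174020384
lamp x,y -63.58 -0.87 F -0.03 0.11 yaw 95.32 T [ 0.04 -0.03 -0.03]
scene 74 pad z 35.47 x [-52.  -28.4] y [44.5 63.1]
scene pack top x [-32.48298111  27.38245315] 80.84398272263861
side 61 pad z 34.61 x [-53.4 -28. ] y [44.5 66.5]
side pack top x [-33.2578773   27.32980425] 79.43279649540912
wrist 812 pad z 35.48 x [-49.4 -26. ] y [44.3 65.9]
wrist pack top x [-29.80573516  29.04631588] 80.77891947160627
```

View pics/wrist9.png

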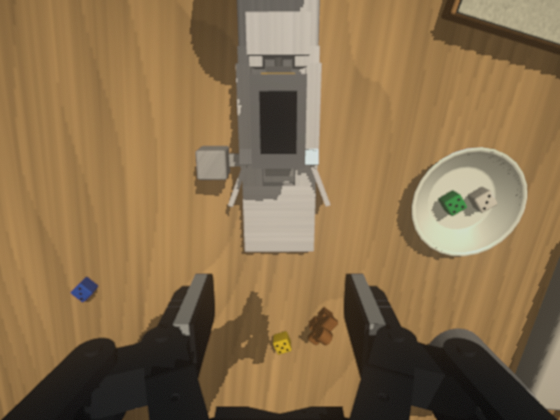

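View pics/scene9.png

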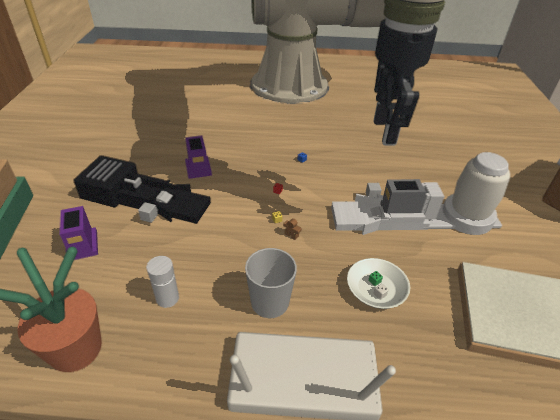

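The pack sits home in the lamp at wrist (278,120) and scene (405,197). The tooth is up behind it at wrist (280,178), the pad is fully up, and the bystanders are unmoved. Handing in.

```bash
python3 -c "
from workcell import ticket
print(ticket.hand_in())"
```

```text
the job is handed in; nothing more can be done
None
```

The pack is out of the charger and home in the lantern with the catch clicked shut, the gripper is clear and empty, the other things on the ledge are where they were, and the job was handed in at about 16 s on the robot's clock.

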